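Snug the pipe vice on the pipe with the old tap

ROBOT

A 6-joint arm with a two-finger parallel gripper is mounted at the origin on the work surface. World frame = base frame: x ahead of the robot, y to its left, z up, the work surface at z = 0. Lengths are in m, angles in rad, forces in N, time in s.
With the tool pointing down it reaches from about 0.325 to 0.775 m from the base axis. Payload 5.5 kg.
Tool frame: the origin (TCP) lies midway between the tips of the shut fingers; the grasp point (between the pads) lies 19 mm behind it; z points along the fingers, y is the line along which they close (so a half turn about z gives the same grasp; the last joint's range is limited). The gripper opens to 88 mm and grips with 3 to 60 N. Pads are 20 mm wide; open, the fingers measure 115 mm over their backs; the gripper's body (75 mm by 178 mm) begins 61 mm behind the grasp point.
Start: joints at [-1.201, 0.091, 1.231, -0, 1.82, -0.057], TCP at [0.248, -0.546, 0.186] pointing down, gripper open.
Joint ranges: [-2.87, 2.87], [-0.86, 2.18], [0.17, 2.46], [-1.51, 4.65], [0.06, 2.69], [-2.65, 2.65]. Speed limits (rad/s): [2.57, 2.57, 3.01, 3.14, 3.14, 3.14].

INTERFACE

Orientations are given as a unit quaternion [w, x, y, z].
In Python, from rig import manip, imaging gives the robot as it stands.
- The arm moves only by the shell command python3 -m inch 'ROWS' [OPENING] [FORCE]. ROWS is JSON, a list of rows, each an object with "translation": the shift along the tool's x, y, z in mm, a list of three; "yaw": the turn about the tool's z in rad. A call has 1 to 20 rows; each row shifts and turns the commanded pose from where the row before left it, along the tool's axes as they then stand; what a row does not reach is not made up. A row lasts 1/12 s, in which the tool goes at most 41.7 mm and 7.16 degrees, less where a joint would pass 70% of its speed; a pose out of reach is approached as far as the arm can. A call is refused whole if a number of a shift passes 41.7 or a number of a turn 0.125, either way. A call with a gripper value outside its range is refused whole. OPENING is the finger opening in mm, from 0 to 87.8, set as the call begins (- or left out, the last holds). The fingers move at their own pace and stop on an object; FORCE is the grip in N (left out, the last holds). Time passes only in rows, so rows that do not move let the fingers close. It gives the time, the measured TCP pose, the force, the opening and the grip force at its end, in the units of the state.
- manip.state(): the state, without advancing time (a new reading comes with each control period).
- imaging.grab_frame(name): name is "scene" or "top"; returns a dict with "color" (400x640x3 uint8, red, green, blue), "intrinsics" (3x3 intrinsics, pixels), "R" (3x3) and "t" (3): a world point X has camera coordinates R X + t. Camera axes: x right, y down, z forward; pixel columns grow to the right and rows downward; lengths in m; the calibration is good to about 2 mm. A picture is of the moment at which its call begins. There is no depth.
- manip.finish_job(): hands the job in; it is judged then, once.
The state is a dict: "time_s": time; "q": joint angles; "joint_vel": joint speeds; "joint_efforts": joint torques, N m; "eef_pos": TCP position; "eef_rot": TCP orientation; "force": force on the tool from outside, world axes, zero at the start; "wrist_torque": the same for the moment, N m; "opening": finger opening in m; "finger_force": force on a finger pad.
Only numpy, scipy, OpenCV 4.12 (cv2) and the standard library are available. Lean on these libraries where they do the work, as an engineer would, in place of code of your own. Each camera call takes 0.05 s, during which the arm holds its last target. There are 200 camera calls.

TASK

The pipe with the brass tap lies loose in one of the two pipe vices on the kitchen counter. Turn that vice's crank clockwise, seen from above, until its jaw meets the pipe, then snug it an eighth to a quarter of a turn more so that the pipe is held firmly but not overtightened, and let go of the crank. Leave the other vice, with the plain pipe, as it is.

Things in the scene. Friction and masses are not known exactly. Their poses are not given: they have to be found in the camera images.
- vice_knob (a point): Mid-height of the upright grip (cylinder 22 mm across, 45 mm tall, spins on its pin) of the crank to turn; stays 184.5 mm above the counter, circles the screw axis at 75 mm radius. Crank arm top is 24.5 mm below; nothing else of the vice is higher. Turns freely at about 9 N, clockwise from above lowers the jaw 5 mm per rad; once it presses, 4 N more per rad. Stays where it is left.
- vice_jaw: Moving jaw of that vice: dark steel block 44 x 30 x 14 mm under the bridge. Origin: centre of its underside, on the screw's upright axis; z up. Starts 5 to 12 mm above the pipe; meets it with the origin 77 mm above the counter and stops there: a spring behind it takes up further turning, pressing 60 N more per rad of crank. The grey vice is bolted down: base 110 x 130, 140 mm high.
- pipe: The work: steel pipe 34 mm in diameter, 200 mm long, about 0.65 kg, with a brass tap (80 mm long, T-handle up, spout down) on one end. Lies loose in the V of the vice, its axis 60 mm above the counter. Origin: on the axis, at the middle of the 200 mm; x along the pipe towards the tap, z up.
- spare_knob (a point): Middle of the same kind of crank grip on the other, identical vice, which holds a plain pipe without a tap; to be left alone. Also 184.5 mm above the counter. The two vices' screws stand at least 280 mm apart.
Not all that is in view belongs to the job. What is shaped like the part that bears vice_knob but green or purple is not meant.

How it is judged:
By the outcome, as a careful person would: the job done as asked, in the order asked, and still so for the second after the job is handed in, with the robot touching nothing.
It also fails if it takes over 38 s, if anything falls off the work surface, if the arm or the gripper's body presses on something with over 40 N, if the wrist force passes 120 N, or if a joint passes its speed limit or range.

## Working session

There is one attempt and no reset: what is moved stays moved. The work goes in short steps, Python scripts to look and compute and a shell command to move; the robot and the scene stay as the last step left them, time stands still between calls to the robot, and variables do not carry over. Pictures are saved under pics/ and viewed, at most 13 in all, crops included, and the job is handed in when it is done.

```bash
mkdir -p pics
python3 - <<'E'
from rig import manip, imaging
import cv2,numpy as np
for n in("scene","top"):
    f=imaging.grab_frame(n); cv2.imwrite(f"pics/{n}0.png",f["color"][:,:,::-1]); np.savez(f"{n}0.npz",**f)
    print(n,f["intrinsics"].tolist(),np.round(f["R"],3).tolist(),f["t"])
s=manip.state();print(s)
E
```

```text
scene [[433.37904673558455, 0.0, 321.2246575641393], [0.0, 433.37904673558455, 198.43081249368674], [0.0, 0.0, 1.0]] [[0.816, 0.578, -0.021], [0.306, -0.464, -0.831], [-0.49, 0.672, -0.555]] [-0.33339803 -0.07302647  1.24769791]
top [[477.699707922718, 0.0, 316.4191745433528], [0.0, 477.699707922718, 199.64467087858063], [0.0, 0.0, 1.0]] [[-0.024, -1.0, -0.017], [-0.998, 0.025, -0.062], [0.063, 0.015, -0.998]] [-0.05177805  0.4614025   1.34563465]
{'time_s': 0.1, 'q': array([-1.20072056e+00,  9.18088460e-02,  1.23177442e+00, -1.93074899e-05,
        1.81978022e+00, -5.67072348e-02]), 'joint_vel': array([ 0.00068191, -0.00234158, -0.00467507,  0.00104558, -0.00031561,
       -0.00142284]), 'joint_efforts': array([ 3.88478904e-03, -4.47857559e+01, -4.07569778e+01,  7.00900541e-02,
        2.83910392e-02, -9.76131150e-05]), 'eef_pos': array([ 0.24823615, -0.5458816 ,  0.18509981]), 'eef_rot': array([-8.73108691e-04,  9.77318418e-01,  2.11773289e-01, -1.47407213e-04]), 'force': array([ 0.08859745, -0.38083446,  0.46605145]), 'wrist_torque': array([0.03632368, 0.01829414, 0.0270593 ]), 'finger_force': 0.0, 'opening': 0.08774134970852586}
```

View pics/scene0.png

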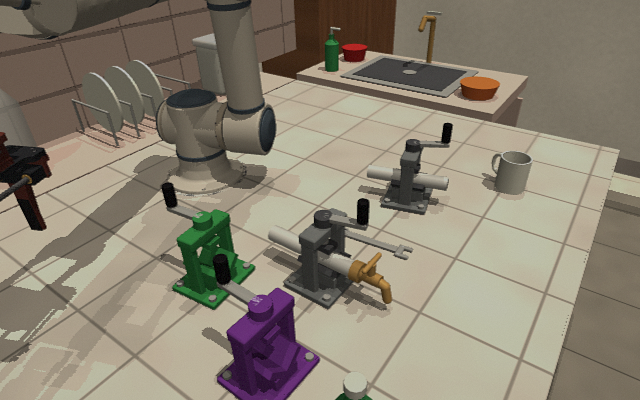

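View pics/top0.png

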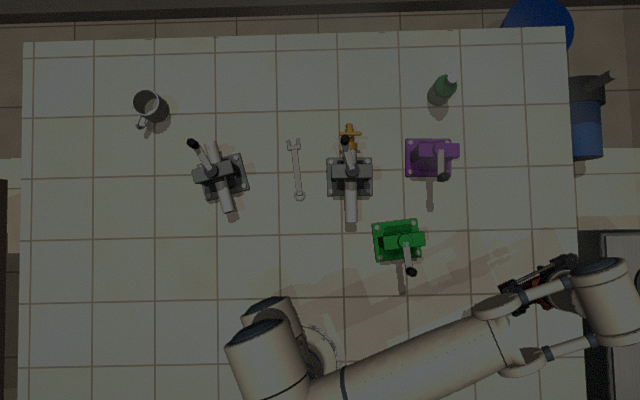

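The top view shows the target vice (tap at (350,133)) with its hub at about (351,171) and its knob at (345,141). In the scene view the knob is at (363,211). The other grey vice is at top (218,175). Next I triangulate.

```bash
cat > h.py <<'E'
import numpy as np,cv2
def ray(f,u,v):
    d=f["R"].T@np.linalg.solve(f["intrinsics"],[u,v,1.]); return -f["R"].T@f["t"],d
def onz(f,u,v,z):
    c,d=ray(f,u,v); return c+d*(z-c[2])/d[2]
def tri(a,b):
    (c1,d1),(c2,d2)=a,b
    s=np.linalg.lstsq(np.c_[d1,-d2],c2-c1,rcond=None)[0]
    p,q=c1+s[0]*d1,c2+s[1]*d2; return (p+q)/2,np.linalg.norm(p-q)
def blob(f,box,thr=40):
    x0,y0,x1,y1=box; m=(f["color"][y0:y1,x0:x1].max(2)<thr).astype(np.uint8)
    n,l,st,c=cv2.connectedComponentsWithStats(m); i=1+np.argmax(st[1:,4])
    return c[i]+[x0,y0],st[i]
E
python3 - <<'E'
from h import *
s=np.load("scene0.npz");t=np.load("top0.npz")
a=blob(s,(350,190,376,230));print(a)
for th in(20,30,40):
    b=blob(t,(335,130,356,152),th);print(th,b,onz(t,*b[0],.1845))
print(tri(ray(s,*a[0]),ray(t,*b[0])),onz(s,*a[0],.1845))
c1=cv2.resize(t["color"][110:230,290:410],None,fx=5,fy=5,interpolation=2)
c1=np.clip(c1*1.8,0,255).astype(np.uint8)
cv2.imwrite("pics/c1.png",c1[:,:,::-1])
c1=cv2.resize(s["color"][180:310,255:420],None,fx=4,fy=4,interpolation=2)
cv2.imwrite("pics/c2.png",c1[:,:,::-1])
E
```

```text
(array([362.25899281, 211.39208633]), array([  7,   9,  12,  26, 278], dtype=int32))
20 (array([344.4893617 , 140.19148936]), array([ 6,  5,  8, 10, 47], dtype=int32)) [ 0.59676125 -0.1394113   0.1845    ]
30 (array([344.3943662 , 139.71830986]), array([ 6,  5,  8, 11, 71], dtype=int32)) [ 0.59796427 -0.1392063   0.1845    ]
40 (array([344.66233766, 139.61038961]), array([ 6,  5,  9, 11, 77], dtype=int32)) [ 0.59821918 -0.13988431  0.1845    ]
(array([ 0.59909129, -0.13949907,  0.18336487]), np.float64(0.0015693319653560427)) [ 0.60044874 -0.14032331  0.1845    ]
```

View pics/c1.png

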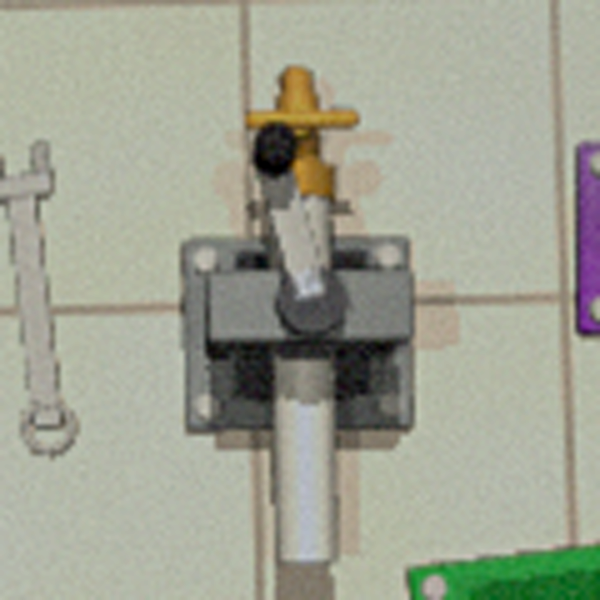

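View pics/c2.png

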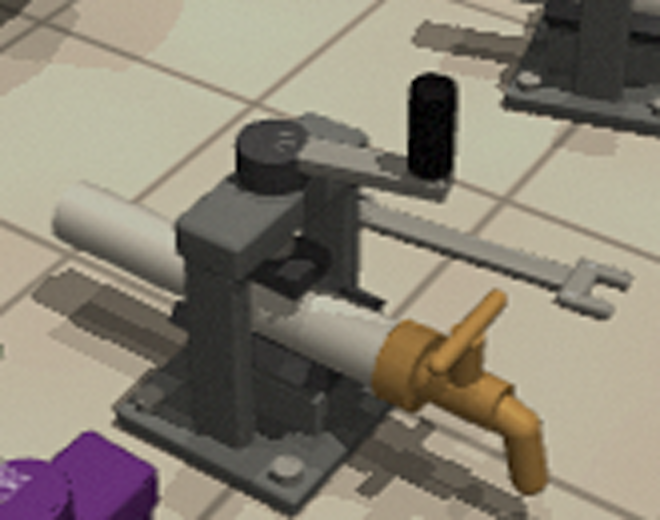

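The crops show the hub top at top px (352.2,170.4) and scene px (323.8,214.3). The dark jaw under the bridge is clearly above the pipe. Now I compute the screw axis.

```bash
python3 - <<'E'
from h import *
s=np.load("scene0.npz");t=np.load("top0.npz")
print(tri(ray(s,323.8,214.3),ray(t,352.2,170.4)))
k=np.array([.5987,-.1395])
for z in(.15,.16):
    h=onz(t,352.2,170.4,z)[:2]; h2=onz(s,323.8,214.3,z)[:2]; print(z,h,h2,np.linalg.norm(k-h),np.degrees(np.arctan2(*(k-h)[::-1])))
# jaw bottom / pipe top in scene
P=lambda X:(lambda c:(s["intrinsics"]@c/c[2])[:2])(s["R"]@X+s["t"])
for z in(.077,.082,.087,.089):print(z,P(np.r_[h,z]))
E
python3 -m inch '[{"translation":[0,0,-40],"yaw":0.107},{"translation":[0,0,-40],"yaw":0.107},{"translation":[0,0,-30],"yaw":0.107},{"translation":[0,0,0],"yaw":0.107},{"translation":[0,0,0],"yaw":0},{"translation":[0,0,0],"yaw":0}]' 60 45
```

```text
(array([ 0.52570518, -0.15644282,  0.15772356]), np.float64(0.00567395602579957))
0.15 [ 0.52440447 -0.1586557 ] [ 0.52155038 -0.14582792] 0.0767252672722432 14.457756344800833
0.16 [ 0.52317943 -0.15804357] [ 0.52963914 -0.15706438] 0.07776387390722388 13.795666567917426
0.077 [321.55918812 248.09873017]
0.082 [321.50524202 246.11742815]
0.087 [321.45093791 244.12297736]
0.089 [321.42911522 243.32148603]
time_s: 0.6
eef_pos: [0.2484, -0.5462, 0.2952]
eef_rot: [-0.001, 1.0, 0.001, -0.0]
force: [0.2, 0.1, 0.5]
opening: 0.0604
finger_force: 0.0
```

```bash
python3 -m inch '[{"translation":[19.5,-22.6,0],"yaw":0},{"translation":[19.5,-22.6,0],"yaw":0},{"translation":[19.5,-22.6,0],"yaw":0},{"translation":[19.5,-22.6,0],"yaw":0},{"translation":[19.5,-22.6,0],"yaw":0},{"translation":[19.5,-22.6,0],"yaw":0},{"translation":[19.5,-22.6,0],"yaw":0},{"translation":[19.5,-22.6,0],"yaw":0},{"translation":[19.5,-22.6,0],"yaw":0},{"translation":[19.5,-22.6,0],"yaw":0},{"translation":[19.5,-22.6,0],"yaw":0},{"translation":[19.5,-22.6,0],"yaw":0},{"translation":[19.5,-22.6,0],"yaw":0},{"translation":[19.5,-22.6,0],"yaw":0},{"translation":[19.5,-22.6,0],"yaw":0},{"translation":[19.5,-22.6,0],"yaw":0},{"translation":[19.5,-22.6,0],"yaw":0},{"translation":[19.5,-22.6,0],"yaw":0},{"translation":[0,0,0],"yaw":0},{"translation":[0,0,0],"yaw":0}]'
```

```text
time_s: 2.27
eef_pos: [0.6, -0.1385, 0.293]
eef_rot: [-0.001, 1.0, 0.002, -0.002]
force: [0.3, -0.5, 0.3]
opening: 0.0601
finger_force: 0.0
```

```bash
python3 -m inch '[{"translation":[-1,1,25],"yaw":0},{"translation":[0,0,25],"yaw":0},{"translation":[0,0,25],"yaw":0},{"translation":[0,0,25],"yaw":0},{"translation":[0,0,15],"yaw":0},{"translation":[0,0,10],"yaw":0},{"translation":[0,0,0],"yaw":0},{"translation":[0,0,0],"yaw":0}]'
python3 - <<'E'
from rig import imaging
import cv2,numpy as np
o=[]
for n,(x0,y0,x1,y1) in(("scene",(255,130,455,280)),("top",(270,60,470,210))):
    f=imaging.grab_frame(n);o.append(cv2.resize(f["color"][y0:y1,x0:x1],None,fx=3.9,fy=3.9)[:,:390*2] if 0 else cv2.resize(f["color"][y0:y1,x0:x1],(400,300)))
cv2.imwrite("pics/g1.png",np.hstack(o)[:,:,::-1])
E
```

```text
time_s: 2.93
eef_pos: [0.5982, -0.1414, 0.1709]
eef_rot: [-0.0, 1.0, -0.001, -0.0]
force: [-0.4, 0.6, 0.2]
opening: 0.0598
finger_force: 0.0
```

View pics/g1.png

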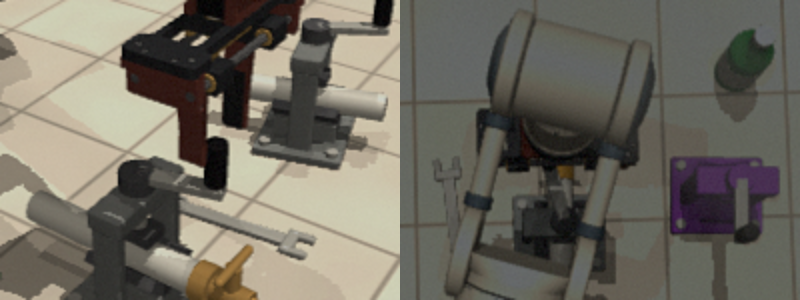

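Run:
```python
from h import *
from rig import manip
s=np.load("scene0.npz")
P=lambda X:(lambda c:(s["intrinsics"]@c/c[2])[:2])(s["R"]@X+s["t"])
p=manip.state()["eef_pos"];print(p,-s["R"].T@s["t"])
for dy in(-.03,0,.03):print(P(p+[0,dy,0]),P(p+[0,dy,.036]))
```

```text
[ 0.59921794 -0.14137832  0.17287887] [ 0.90584235 -0.67966521  0.62509362]
[352.11804466 225.44873241] [352.51206233 208.25447938]
[361.14189969 216.83483399] [361.76801834 199.87524981]
[369.70127175 208.66431693] [370.53506454 191.93862038]
```

Run:
```python
from rig import imaging,manip
import cv2,numpy as np
f=imaging.grab_frame("scene")
cv2.imwrite("pics/g2.png",cv2.resize(f["color"][140:260,290:450],(800,600),interpolation=2)[:,:,::-1])
print(manip.state()["eef_pos"],np.abs(f["t"]-np.load("scene0.npz")["t"]).max())
```

```text
[ 0.59937342 -0.14126462  0.17305176] 0.0
```

View pics/g2.png

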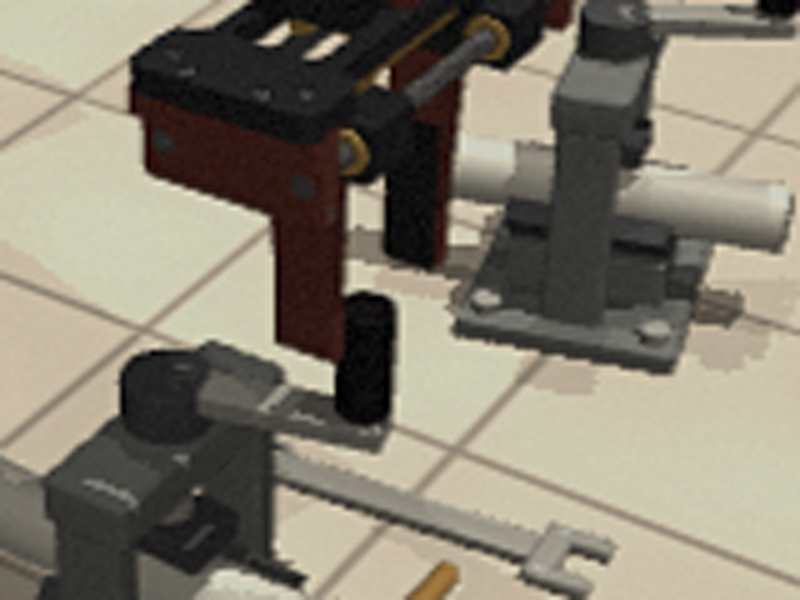

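Run:
```python
from h import *
from rig import imaging
s=np.load("scene0.npz");t=imaging.grab_frame("top")
P=lambda f,X:((f["intrinsics"]@(f["R"]@X+f["t"]))/(f["R"]@X+f["t"])[2])[:2].round(1)
p=np.array([.5993,-.1413,.173])
print("base",P(s,[0,0,0]),P(t,[0,0,0]))
im=cv2.resize(t["color"],None,fx=4,fy=4)[400:700,1160:1660]; im=np.clip(im*2.5,0,255).astype(np.uint8)
sc=cv2.resize(imaging.grab_frame("scene")["color"],None,fx=4,fy=4)[400:1000,1200:1500].copy()
for dx in(-.0375,.0375):
  for dy in(-.089,.089):
    for z in (.08,):
      q=p+[dx,dy,z]
      a=P(t,q)*4-[1160,400];b=P(s,q)*4-[1200,400]
      cv2.circle(im,tuple(a.astype(int)),4,(255,0,255),-1);cv2.circle(sc,tuple(b.astype(int)),4,(255,0,255),-1)
for dx in(-.01,.01):
  for dy in(-.03,.03):
   for z in (0,.03,.06):
    b=P(s,p+[dx,dy,z])*4-[1200,400];cv2.circle(sc,tuple(b.astype(int)),3,(0,255,0),-1)
im=np.vstack([im,np.zeros_like(im)])
cv2.imwrite("pics/g3.png",np.hstack([im,sc])[:,:,::-1])
```

```text
base [205.4 173.1] [298.  363.4]
```

View pics/g3.png

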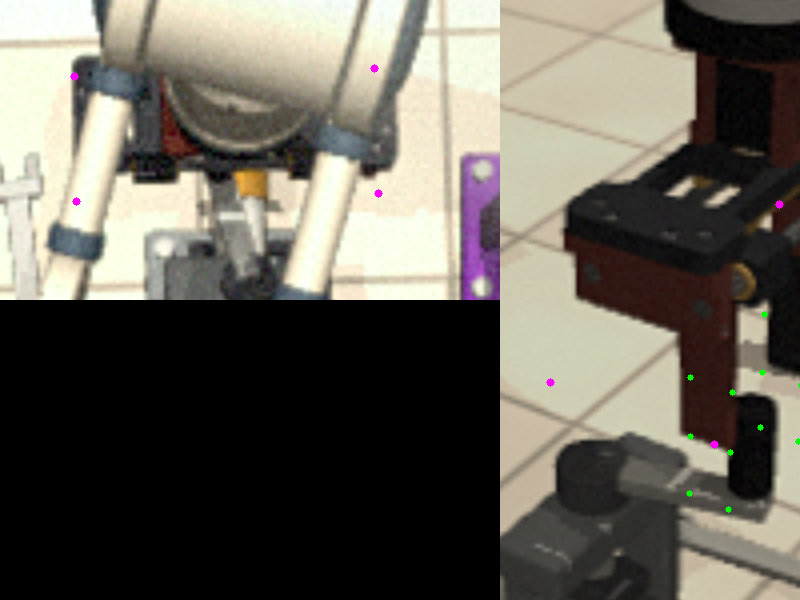

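The green dots mark where the fingers should be. The picture shows the real finger tips about 15 px (roughly 30 mm) above the reported TCP, with the bottom of the left finger at scene px (358,212). I'll step down a little (the fingers are clear of the crank arm in y) and measure the red finger's bottom edge.

```bash
cat > tip.py <<'E'
from h import *
from rig import imaging,manip
f=imaging.grab_frame("scene");c=f["color"].astype(int)
m=(c[...,0]>c[...,1]*1.6)&(c[...,0]>40)&(c[...,2]<60)
m[:, :344]=0; m[:,359:]=0; m[:150]=0; m[245:]=0
r=[(x,np.where(m[:,x])[0].max()) for x in range(345,359,2) if m[:,x].any()]
s=manip.state();print(r,s["eef_pos"].round(4),s["force"].round(1),round(s["opening"],4))
E
python3 tip.py
python3 -m inch '[{"translation":[0,0,5],"yaw":0},{"translation":[0,0,5],"yaw":0},{"translation":[0,0,0],"yaw":0},{"translation":[0,0,0],"yaw":0}]'; python3 tip.py
```

```text
[(345, np.int64(185)), (347, np.int64(207)), (349, np.int64(208)), (351, np.int64(209)), (353, np.int64(210)), (355, np.int64(210)), (357, np.int64(212))] [ 0.5993 -0.141   0.1724] [ 0.7 -0.5 -0. ] 0.0597
time_s: 3.57
eef_pos: [0.5985, -0.1407, 0.1602]
eef_rot: [-0.0, 1.0, -0.001, -0.001]
force: [0.6, 0.6, 0.1]
opening: 0.0603
finger_force: 0.0
[(345, np.int64(213)), (347, np.int64(214)), (349, np.int64(214)), (351, np.int64(215)), (353, np.int64(216)), (355, np.int64(217)), (357, np.int64(217))] [ 0.5987 -0.1407  0.1606] [-0.2  0.7  0.5] 0.0598
```

```bash
python3 -m inch '[{"translation":[0,0,5],"yaw":0},{"translation":[0,0,5],"yaw":0},{"translation":[0,0,0],"yaw":0},{"translation":[0,0,0],"yaw":0},{"translation":[0,0,0],"yaw":0}]' 34; python3 tip.py
python3 - <<'E'
from rig import imaging
import cv2
f=imaging.grab_frame("scene")
cv2.imwrite("pics/g4.png",cv2.resize(f["color"][170:245,320:420],(800,600),interpolation=2)[:,:,::-1])
E
```

```text
time_s: 4.03
eef_pos: [0.5988, -0.1408, 0.1511]
eef_rot: [-0.0, 1.0, -0.001, -0.0]
force: [-0.2, -1.0, -0.2]
opening: 0.0348
finger_force: 0.0
[(345, np.int64(194)), (347, np.int64(195)), (349, np.int64(200)), (351, np.int64(215)), (353, np.int64(215)), (355, np.int64(216)), (357, np.int64(217))] [ 0.5989 -0.1408  0.1513] [-0.4  0.2  0.2] 0.0342
```

View pics/g4.png

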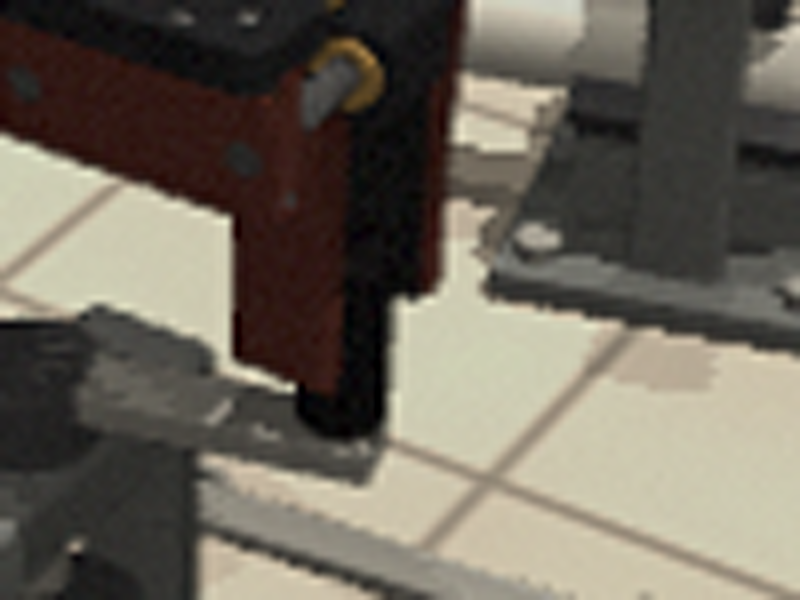

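The fingers straddle the knob, and the left finger's tip at scene px (362,219) is still well above the crank arm. By the image the tips are at z≈0.19, so I go 18 mm lower while watching force, then grip.

```bash
python3 -m inch '[{"translation":[0,0,5],"yaw":0},{"translation":[0,0,5],"yaw":0},{"translation":[0,0,0],"yaw":0}]'; python3 -m inch '[{"translation":[0,0,4],"yaw":0},{"translation":[0,0,4],"yaw":0},{"translation":[0,0,0],"yaw":0},{"translation":[0,0,0],"yaw":0}]'; python3 tip.py;  python3 -m inch '[{"translation":[0,0,0],"yaw":0},{"translation":[0,0,0],"yaw":0},{"translation":[0,0,0],"yaw":0},{"translation":[0,0,0],"yaw":0}]' 15 45
python3 - <<'E'
from rig import imaging
import cv2
f=imaging.grab_frame("scene")
cv2.imwrite("pics/g5.png",cv2.resize(f["color"][170:245,320:420],(800,600),interpolation=2)[:,:,::-1])
E
```

```text
time_s: 4.38
eef_pos: [0.5983, -0.1407, 0.1395]
eef_rot: [-0.0, 1.0, -0.001, -0.001]
force: [-0.1, -0.3, -1.0]
opening: 0.0342
finger_force: 0.0
time_s: 4.72
eef_pos: [0.5986, -0.1408, 0.1326]
eef_rot: [-0.0, 1.0, -0.001, -0.0]
force: [-0.4, 0.3, -0.5]
opening: 0.0338
finger_force: 0.0
[(345, np.int64(204)), (347, np.int64(205)), (349, np.int64(223)), (351, np.int64(223)), (353, np.int64(224)), (355, np.int64(225)), (357, np.int64(226))] [ 0.5988 -0.1408  0.133 ] [ 0.1 -0.6  0.5] 0.0339
time_s: 5.1
eef_pos: [0.5991, -0.1396, 0.1334]
eef_rot: [-0.001, 1.0, -0.0, 0.0]
force: [0.3, 5.3, 0.7]
opening: 0.0216
finger_force: 45.0
```

View pics/g5.png

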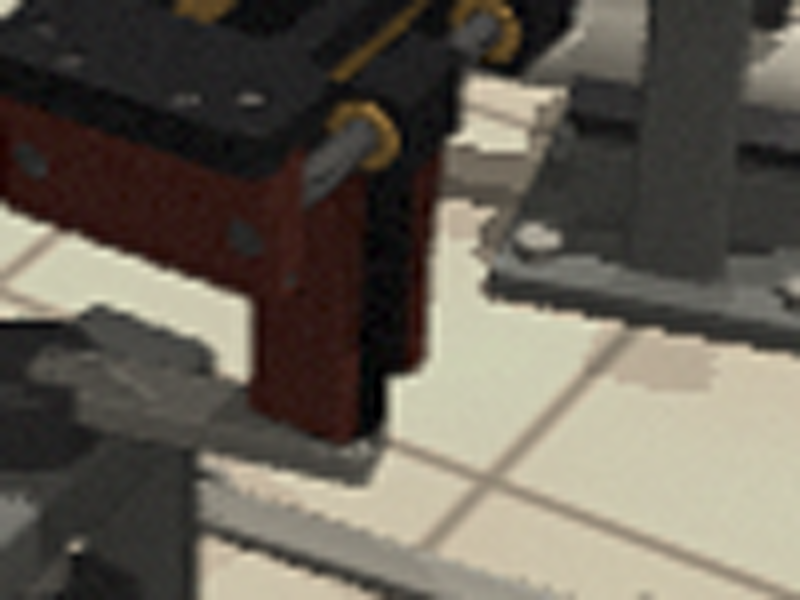

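The knob is gripped (opening 21.6 mm), with the tips just above the crank arm. I compute the circle increments for 0.1 rad per row.

Run:
```python
import numpy as np
th=np.arctan2(-.1396+.1575,.5987-.5255); print(th)
a=th-0.1*np.arange(46); p=np.c_[75*np.cos(a),-75*np.sin(a)].round(1); d=np.diff(p,axis=0).round(1)
for i in range(0,45,5): print(i,d[i:i+5].tolist(),"end XY",(.5987+(p[min(i+5,45),0]-p[0,0])/1e3).round(4),(-.1396-(p[min(i+5,45),1]-p[0,1])/1e3).round(4))
```

```text
0.23982904659404103
0 [[1.4, 7.3], [0.6, 7.5], [0.0, 7.5], [-0.9, 7.5], [-1.5, 7.3]] end XY 0.5983 -0.1767
5 [[-2.3, 7.1], [-3.0, 6.9], [-3.7, 6.5], [-4.3, 6.2], [-4.8, 5.7]] end XY 0.5802 -0.2091
10 [[-5.5, 5.1], [-5.9, 4.6], [-6.3, 4.0], [-6.8, 3.4], [-7.0, 2.6]] end XY 0.5487 -0.2288
15 [[-7.2, 1.9], [-7.4, 1.2], [-7.5, 0.5], [-7.5, -0.3], [-7.4, -1.0]] end XY 0.5117 -0.2311
20 [[-7.3, -1.8], [-7.1, -2.5], [-6.8, -3.2], [-6.4, -3.9], [-6.0, -4.4]] end XY 0.4781 -0.2153
25 [[-5.5, -5.1], [-5.1, -5.6], [-4.4, -6.0], [-3.8, -6.5], [-3.1, -6.8]] end XY 0.4562 -0.1853
30 [[-2.4, -7.1], [-1.8, -7.3], [-1.0, -7.4], [-0.2, -7.5], [0.5, -7.5]] end XY 0.4513 -0.1485
35 [[1.3, -7.4], [2.0, -7.2], [2.7, -7.0], [3.4, -6.7], [4.0, -6.3]] end XY 0.4647 -0.1139
40 [[4.6, -5.9], [5.3, -5.4], [5.7, -4.8], [6.2, -4.3], [6.5, -3.6]] end XY 0.493 -0.0899
```

```bash
cat > m.py <<'E'
from h import *
from rig import imaging,manip
import sys
s=manip.state();p=s["eef_pos"][:2]-[.5258,-.1575];r=np.linalg.norm(p);u=p/r;t=np.array([u[1],-u[0]])
F=s["force"];print("turned %.3f r %.4f"%((.2398-np.arctan2(p[1],p[0]))%6.283,r),"tang %.1f rad %.1f z %.1f"%(-F[:2]@t,F[:2]@u,F[2]),s["opening"].round(4))
f=imaging.grab_frame("scene");np.savez(f"m{sys.argv[1]}.npz",**f)
E
python3 -m inch '[{"translation":[1.4,7.3,0],"yaw":0},{"translation":[0.6,7.5,0],"yaw":0},{"translation":[0,7.5,0],"yaw":0},{"translation":[-0.9,7.5,0],"yaw":0},{"translation":[-1.5,7.3,0],"yaw":0}]'; python3 m.py 1
```

```text
time_s: 5.57
eef_pos: [0.599, -0.1758, 0.1335]
eef_rot: [-0.002, 1.0, 0.001, 0.0]
force: [0.6, 9.3, 1.8]
opening: 0.0215
finger_force: 45.0Traceback (most recent call last):
  File "m.py", line 5, in <module>
    F=s["force"];print("turned %.3f r %.4f"%((.2398-np.arctan2(p[1],p[0]))%6.283,r),"tang %.1f rad %.1f z %.1f"%(-F[:2]@t,F[:2]@u,F[2]),s["opening"].round(4))
                                                                                                                                        ^^^^^^^^^^^^^^^^^^
AttributeError: 'float' object has no attribute 'round'
```

Free turning at 9.3 N, as stated. Next 0.5 rad.

```bash
sed -i 's/,s\["opening"\].round(4)//' m.py; python3 m.py 1
python3 -m inch '[{"translation":[-2.3,7.1,0],"yaw":0},{"translation":[-3,6.9,0],"yaw":0},{"translation":[-3.7,6.5,0],"yaw":0},{"translation":[-4.3,6.2,0],"yaw":0},{"translation":[-4.8,5.7,0],"yaw":0}]'; python3 m.py 2
```

```text
turned 0.485 r 0.0755 tang 9.1 rad -1.7 z 1.8
time_s: 6.03
eef_pos: [0.5814, -0.2083, 0.1334]
eef_rot: [-0.002, 1.0, 0.001, 0.001]
force: [3.6, 9.7, 1.6]
opening: 0.0215
finger_force: 45.0
turned 0.980 r 0.0753 tang 9.6 rad -3.9 z 1.6
```

```bash
python3 -m inch '[{"translation":[-5.5,5.1,0],"yaw":0},{"translation":[-5.9,4.6,0],"yaw":0},{"translation":[-6.3,4,0],"yaw":0}]'; python3 m.py 3
```

```text
time_s: 6.33
eef_pos: [0.5642, -0.2222, 0.1335]
eef_rot: [-0.001, 1.0, 0.001, 0.002]
force: [7.1, 7.6, 0.8]
opening: 0.0214
finger_force: 45.0
turned 1.274 r 0.0752 tang 10.0 rad -2.9 z 0.8
```

```bash
python3 -m inch '[{"translation":[-6.8,3.4,0],"yaw":0},{"translation":[-7,2.6,0],"yaw":0},{"translation":[-7.2,1.9,0],"yaw":0}]'; python3 m.py 4
python3 - <<'E'
import numpy as np,cv2
L=[np.load(n)["color"] for n in("scene0.npz","m1.npz","m2.npz","m3.npz","m4.npz")]
o=[cv2.resize(np.clip(c[228:278,310:350].astype(float)*2,0,255).astype(np.uint8),(160,200),interpolation=2) for c in L]
cv2.imwrite("pics/j.png",np.hstack(o)[:,:,::-1])
E
```

```text
time_s: 6.63
eef_pos: [0.5438, -0.2304, 0.1335]
eef_rot: [-0.001, 1.0, 0.001, 0.003]
force: [9.0, 6.2, -1.5]
opening: 0.0214
finger_force: 45.0
turned 1.568 r 0.0751 tang 10.2 rad -3.9 z -1.5
```

View pics/j.png

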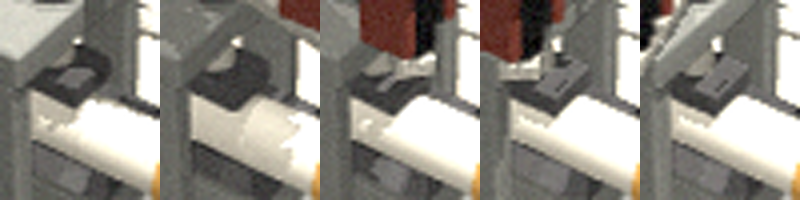

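```bash
cat > jaw.py <<'E'
import numpy as np,sys
from h import *
s=np.load("scene0.npz");P=lambda X:(lambda c:(s["intrinsics"]@c/c[2])[:2].round(1))(s["R"]@X+s["t"])
if len(sys.argv)<2:
  for z in(.077,.087): print(z,[P(np.array([.5255+.015,-.1575+dy,z])) for dy in(-.022,0,.022)])
for n in sys.argv[1:] or ["scene0"]+["m%d"%i for i in range(1,5)]:
    g=np.load(n+".npz")["color"].astype(float).max(2); o=[]
    for x in range(320,332):
        c=g[238:262,x]; d=np.diff(c); i=np.argmax(d[3:])+3
        w=np.clip(d[i-2:i+3],0,None); o.append((238+i-2+(w*np.arange(len(w))).sum()/w.sum()+.5).round(1))
    print(n,*o)
E
python3 jaw.py
```

```text
0.077 [array([322.5, 257.6]), array([329.1, 251.2]), array([335.4, 245.1])]
0.087 [array([322.4, 253.5]), array([329. , 247.2]), array([335.4, 241.1])]
scene0 250.9 251.3 251.9 252.3 252.8 253.3 253.8 254.3 254.8 254.5 254.2 252.8
m1 251.8 252.3 252.9 253.3 253.9 254.2 254.9 255.2 255.4 255.1 254.5 253.4
m2 252.8 253.3 253.8 254.3 254.8 255.2 259.5 256.6 257.1 256.4 255.3 254.4
m3 253.3 242.9 242.7 241.8 241.0 255.2 255.7 256.8 257.4 256.8 255.6 254.6
m4 253.4 253.9 254.2 254.5 255.1 255.4 255.8 256.7 257.4 256.8 255.6 254.6
```

The jaw edge moves 2 px/rad and then stops, so contact came at about 1.2 rad. Force rising past there agrees. The target is about 2.37 rad in total, so 8 more rows.

```bash
python3 -m inch '[{"translation":[-7.4,1.2,0],"yaw":0},{"translation":[-7.5,0.5,0],"yaw":0},{"translation":[-7.5,-0.3,0],"yaw":0},{"translation":[-7.4,-1,0],"yaw":0},{"translation":[-7.3,-1.8,0],"yaw":0}]'; python3 m.py 5;python3 jaw.py m5
python3 -m inch '[{"translation":[-7.1,-2.5,0],"yaw":0},{"translation":[-6.8,-3.2,0],"yaw":0},{"translation":[-6.4,-3.9,0],"yaw":0}]'; python3 m.py 6;python3 jaw.py m6
```

```text
time_s: 7.1
eef_pos: [0.5074, -0.2301, 0.1335]
eef_rot: [0.0, 1.0, 0.0, 0.004]
force: [13.8, 1.5, -3.6]
opening: 0.0215
finger_force: 45.0
turned 2.058 r 0.0749 tang 13.0 rad -4.8 z -3.6
m5 253.3 253.8 254.3 254.8 255.1 255.5 256.1 256.6 257.4 256.8 255.6 254.6
time_s: 7.4
eef_pos: [0.4873, -0.2217, 0.1335]
eef_rot: [0.001, 1.0, -0.0, 0.004]
force: [14.6, -2.8, -4.1]
opening: 0.0214
finger_force: 45.0
turned 2.351 r 0.0748 tang 14.0 rad -5.1 z -4.1
m6 253.2 253.9 254.3 254.9 255.3 255.6 256.2 256.9 257.4 256.7 255.5 254.6
```

Tangential force is 14 N, which puts it about 1.17 rad past contact, mid-window. Now release and lift straight up.

```bash
python3 -m inch '[{"translation":[0,0,0],"yaw":0},{"translation":[0,0,0],"yaw":0},{"translation":[0,0,0],"yaw":0},{"translation":[0,0,0],"yaw":0},{"translation":[0,0,0],"yaw":0}]' 56
python3 -m inch '[{"translation":[0,0,-10],"yaw":0},{"translation":[0,0,-20],"yaw":0},{"translation":[0,0,-25],"yaw":0},{"translation":[0,0,-25],"yaw":0},{"translation":[0,0,-25],"yaw":0},{"translation":[0,0,-25],"yaw":0},{"translation":[0,0,0],"yaw":0},{"translation":[0,0,0],"yaw":0},{"translation":[0,0,0],"yaw":0}]'
python3 m.py 7; python3 jaw.py m7
python3 - <<'E'
import numpy as np,cv2
from h import *
f=np.load("m7.npz");cv2.imwrite("pics/end.png",f["color"][:,:,::-1])
E
```

```text
time_s: 7.87
eef_pos: [0.484, -0.221, 0.1331]
eef_rot: [0.0, 1.0, -0.001, -0.0]
force: [-0.0, -0.5, -0.6]
opening: 0.0516
finger_force: 0.0
time_s: 8.62
eef_pos: [0.4841, -0.2208, 0.2627]
eef_rot: [-0.0, 1.0, -0.001, -0.0]
force: [1.0, -0.1, 0.3]
opening: 0.0562
finger_force: 0.0
turned 2.393 r 0.0758 tang 0.9 rad -0.4 z 0.3
m7 253.3 253.9 254.4 254.9 255.4 255.5 256.2 256.8 257.4 256.7 255.6 254.6
```

View pics/end.png

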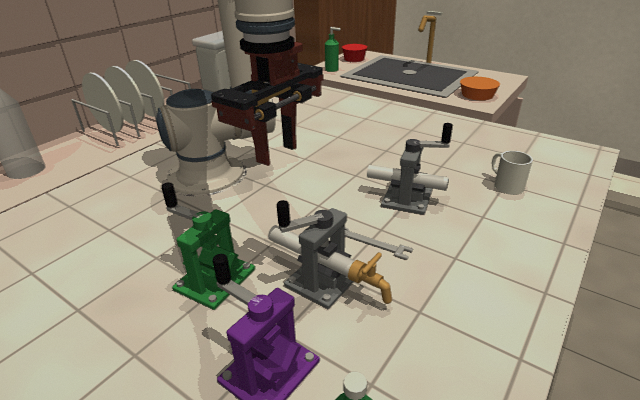

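The gripper is clear. The crank knob is at scene px (283,214), and the jaw sits on the pipe. I check the knob's angle and hand in.

Run:
```python
from h import *
from rig import manip
f=np.load("m7.npz");b=blob(f,(270,195,297,232));X=onz(f,*b[0],.1845);a=np.load("scene0.npz")
p=X[:2]-[.5265,-.158];print(b[0],X,(.24-np.arctan2(p[1],p[0]))%6.283)
print(manip.finish_job())
```

```text
[282.79710145 213.3442029 ] [ 0.48814154 -0.22190342  0.1845    ] 2.351404586534321
the job is handed in; nothing more can be done
None
```

I turned the crank of the vice with the tap pipe clockwise about 2.35 rad in all. The jaw met the pipe at about 1.2 rad, so it is snugged roughly 0.19 of a turn past contact; I then let go and handed the job in, and never touched the other vice.

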